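# Close and pin the capsule box

## Task

Close up the coffee-capsule box on the bar: slide its white cover over the open compartment until the blue eye of the cover lies exactly above the brass eye of the box, and thread the red-headed locking pin from the tool rack down through both eyes until its collar rests fully home on the blue eye, then let go. Leave the other bar tools, the syrup bottle and the mug where they are.

Things in the scene. Friction and masses are not known exactly. Their poses are not given: they have to be found in the camera images.
- bin: Capsule box, fixed to the counter; origin at the middle of its underside; its x axis is the closing direction of the cover, z up. 240 mm long (x), 130 mm wide, 86 mm high, side rails up to 102 mm. Closed grey deck at x = -120 to 0 mm, open compartment with capsules at x = 0 to 120 mm, brass eye beyond that end.
- base_eye (a point): Centre of the upper rim of the fixed brass eye at the closing end of the box, 140 mm from the box's middle along +x, 86 mm above the counter. A vertical tube, outer diameter 34 mm, hole 15 mm, 38 mm tall, open right through. Axes as the box's.
- cover_eye (a point): Centre of the upper rim of the blue eye (vertical tube, outer diameter 34 mm, hole 15 mm, 22 mm tall) on the leading end of the sliding cover, 112 mm above the counter. It travels along the box's x axis and passes 4 mm above the brass eye; the eyes line up when it is straight above base_eye. Axes as the box's.
- cover_grip (a point): Centre of the cover's upright black grip plate, 14 mm thick along the slide, 56 mm wide across it, from 96 mm (top of the white cover) to 132 mm above the counter. The point is 116 mm above the counter and 80 mm behind cover_eye. The cover is 120 x 114 x 6 mm. Axes as the box's.
- cover (a joint): Travel of the cover in m: 0 fully open, growing as it closes; the eyes line up at 0.105; it can run on to a stop at 0.120, which is too far. It slides with about 2.5 N of friction and stays where it is left.
- pin_head (a point): Grip point of the locking pin: red head 25 mm diameter, 42 mm tall, above a steel collar 28 mm wide, 6 mm thick; below it a 12 mm shank, 75 mm long with a 12 mm tapered nose 5 mm wide at the end. On the axis, 27 mm above the collar's underside, 21 mm below the top; z up along the pin. 80 to 160 g. Starts upright in a rack hole, collar on the rack's top.
- pin_tip (a point): Lower end of the pin's nose, on its axis, 102 mm below pin_head; z runs up along the pin. Fully home it lies 49 mm below base_eye.
- rack_top (a point): Centre of the top of the fixed wooden tool rack, 90 mm above the counter: a board 210 mm long (along this point's x axis), 70 mm wide and 22 mm thick on two end legs, with three 15 mm through holes at x = -65, 0 and +65 mm holding the pin and the two other tools in any order.
- muddler_mid (a point): Bystander: muddler with a dark wooden ball head (32 mm ball, top 62 mm above the rack), upright in a rack hole; the point is on its axis at the height of the rack's top. Leave it.
- tamper_mid (a point): Bystander: bar tool with a black grip and an aluminium disc (36 mm diameter, top 42 mm above the rack), upright in a rack hole; the point is on its axis at the height of the rack's top. Leave it.
- syrup_mid (a point): Bystander: amber syrup bottle, 60 mm diameter, 190 mm tall, standing close beside the rack, between it and the capsule box; the point is half-way up on its axis. Leave it standing.
- mug_mid (a point): Bystander: white mug, 76 mm diameter, 85 mm tall, handle on its own +y side, standing beside the capsule box; the point is half-way up on its axis. Leave it standing.

How it is judged:
At the end, for the whole second after the job is handed in: The blue eye is within 5 mm of straight above the brass eye; the pin is upright (within 0.1 rad), its tip and head both within 6 mm of the brass eye's axis and its tip at least 46 mm below the brass eye's rim (collar within 3 mm of the blue eye), at rest and released (horizontal distance between cover_eye and base_eye below 0.005 m and horizontal distance between each of pin_tip, pin_head and base_eye below 0.006 m and z of pin_tip in the frame of base_eye below -0.046 m and angle between pin_head's own z axis and vertical below 0.1 rad and linear speed of pin below 0.02 m/s); the robot touches nothing.
It fails at once if the muddler is moved more than 20 mm or tipped (distance of muddler_mid from where it was at the start of the episode above 0.02 m or angle between muddler_mid's own z axis and vertical above 0.35 rad).
It fails at once if the tamper is moved more than 20 mm or tipped (distance of tamper_mid from where it was at the start of the episode above 0.02 m or angle between tamper_mid's own z axis and vertical above 0.35 rad).
It fails at once if the syrup is moved more than 30 mm or tipped (distance of syrup_mid from where it was at the start of the episode above 0.03 m or angle between syrup_mid's own z axis and vertical above 0.35 rad).
It fails at once if the mug is moved more than 30 mm or tipped (distance of mug_mid from where it was at the start of the episode above 0.03 m or angle between mug_mid's own z axis and vertical above 0.35 rad).
It also fails if it takes over 64 s, if anything falls off the work surface, if the arm or the gripper's body presses on something with over 40 N, if the wrist force passes 120 N, or if a joint passes its speed limit or range.

## Robot

A 6-joint arm with a two-finger parallel gripper is mounted at the origin on the work surface. World frame = base frame: x ahead of the robot, y to its left, z up, the work surface at z = 0. Lengths are in m, angles in rad, forces in N, time in s.
With the tool pointing down it reaches from about 0.25 to 0.775 m from the base axis. Payload 4 kg.
Tool frame: the origin (TCP) lies at the centre of the arm's flange, where the gripper is bolted on; the fingertips stand 199 mm ahead of it and the grasp point (between the pads) lies 180 mm ahead of it (robot.tcp_to_tips is the z of the fingertips in the tool frame, in m); z points along the fingers, y is the line along which they close (so a half turn about z gives the same grasp; the last joint's range is limited). The gripper opens to 94 mm and grips with 3 to 60 N. Pads are 16 mm wide; open, the fingers measure 119 mm over their backs; the gripper's body (75 mm by 177 mm) begins 78 mm behind the grasp point.
Start: joints at [-1.364, 0.087, 1.371, -0, 1.684, -0.103], TCP at [0.168, -0.524, 0.405] pointing down, gripper open.
Joint ranges: [-3.1, 3.1], [-0.76, 2.03], [0.27, 2.55], [-1.08, 4.22], [0.17, 2.65], [-2.57, 2.57]. Speed limits (rad/s): [2.79, 2.79, 3.14, 3.14, 3.14, 3.14].

## Interface

Orientations are given as [roll, pitch, yaw] about the fixed x, y, z axes, in that order (R = Rz(yaw) Ry(pitch) Rx(roll)).
In Python, from bench import robot gives the robot as it stands.
- The arm moves only by the tool play_rows, never from a script. Its arguments are lists of equal length, an entry for each row: "translation": the shift along the tool's x, y, z scaled (see below), a list of three; "twist": the turn, a rotation vector about the tool's x, y, z scaled (see below), a list of three; "gripper": the opening, from -1 (shut) to 1 (fully open). A call has 1 to 8 rows; each row shifts and turns the commanded pose from where the row before left it, along the tool's axes as they then stand; what a row does not reach is not made up. The controller multiplies each number of a shift by 0.04 m and each number of a turn by 0.1 rad. A row lasts 1/10 s, in which the tool goes at most 50 mm and 8.59 degrees, less where a joint would pass 70% of its speed; a pose out of reach is approached as far as the arm can. A call with a number of a shift or a turn outside -1 to 1 is refused whole. A call with a gripper value outside its range is refused whole. The fingers move at their own pace and stop on an object; the grip force is fixed at half the most. Time passes only in rows, so rows that do not move let the fingers close. It gives the time, the measured TCP pose, the force, the opening and the grip force at its end, in the units of the state.
- robot.get_obs(): the state, without advancing time (a new reading comes with each control period).
- robot.snapshot(name): name is "scene" or "side" or "wrist"; returns the picture (400x640x3 uint8, red, green, blue); there is no depth.
- robot.camera_model(name): a dict with "camera_matrix" (3x3 intrinsics, pixels), "rvec" (rotation vector, rad) and "tvec" (3), from world to camera coordinates, as OpenCV has them. Camera axes: x right, y down, z forward; pixel columns grow to the right and rows downward; lengths in m; the calibration is good to about 2 mm. The wrist camera is an equidistant fisheye: a pixel r from the principal point sees the ray r / f radians off the axis. A picture is of the moment at which its call begins: read the wrist's pose just before it. camera_model takes no time and is no camera call; for the wrist camera it gives the pose at the moment of the call.
- robot.close_job(): hands the job in; it is judged then, once.
Trained networks look in the newest picture that a camera, given by its name, has taken for a name from the list of things; names that differ only in an ending like _2 or _b are one class to them, and where a whole thing is asked for, a point or a joint stands for the part that bears it (a point fixed in the world has none). Each returns a list of dicts, best first, with "score" (0 to 1); they miss things now and then, are a little off and sometimes report something else, mostly with a low value. They report only what shows in the picture. A call takes as long as a camera call.
- robot.recognise(name, camera): "centre" ([x, y, z] in m, in world coordinates, good to about 4 mm: the middle of the surface that is visible of it).
- robot.spot_point(name, camera): "centre" ([x, y, z] in m, in world coordinates, good to about 4 mm: a listed point, or the origin of a listed thing).
The state is a dict: "time": time; "joint_positions": joint angles; "qvel": joint speeds; "joint_torque": joint torques, N m; "tool_pos": TCP position; "ee_rot": TCP orientation; "wrist_force": force on the tool from outside, world axes, zero at the start; "wrist_torque": the same for the moment, N m; "width": finger opening in m; "finger_force": force on a finger pad.
Only numpy, scipy, OpenCV 4.12 (cv2) and the standard library are available. Lean on these libraries where they do the work, as an engineer would, in place of code of your own. Each camera call takes 0.05 s, during which the arm holds its last target. There are 200 camera calls.

## Working session

There is one attempt and no reset: what is moved stays moved. The work goes in short steps, Python scripts to look and compute and a tool call to move; the robot and the scene stay as the last step left them, time stands still between calls to the robot, and variables do not carry over. Pictures are saved under pics/ and viewed, at most 10 in all, crops included, and the job is handed in when it is done.

Besides the shell and the picture viewer there is one more tool, called after ">>>" as name(argument=value, ...) on one line, values as JSON. play_rows: Moves the arm, as the interface text tells. Its arguments: {"type":"object","properties":{"translation":{"type":"array","items":{"type":"array","items":{"type":"number","minimum":-1,"maximum":1}}},"twist":{"type":"array","items":{"type":"array","items":{"type":"number","minimum":-1,"maximum":1}}},"gripper":{"type":"array","items":{"type":"number"}}},"required":["translation","twist","gripper"]}

```bash
mkdir -p pics; ls
python3 - <<'E'
from bench import robot
import cv2,numpy as np
o=robot.get_obs();print(o['time'],o['tool_pos'],o['ee_rot'],o['width'])
for c in ['scene','side']:
    cv2.imwrite(f'pics/{c}0.png',robot.snapshot(c)[:,:,::-1])
    for n in ['base_eye','cover_eye','cover_grip','pin_head','rack_top','muddler_mid','tamper_mid','syrup_mid','mug_mid','bin']:
        r=robot.spot_point(n,c)
        print(c,n,[(round(d['score'],2),np.round(d['centre'],3).tolist()) for d in r[:2]])
print(robot.get_obs()['time'])
E
```

```text
pics
0.0 [ 0.1676292  -0.52370538  0.40352629] [-3.13945665e+00 -1.86231370e-04  3.09800428e-01] 0.09389525892976035
scene base_eye [(0.58, [0.438, -0.191, 0.09]), (0.5, [0.434, 0.29, 0.088])]
scene cover_eye [(0.72, [0.509, -0.153, 0.112])]
scene cover_grip [(0.6, [0.584, -0.118, 0.112])]
scene pin_head [(0.65, [0.56, 0.278, 0.117])]
scene rack_top [(0.58, [0.496, 0.282, 0.091])]
scene muddler_mid [(0.72, [0.497, 0.286, 0.094]), (0.72, [0.511, 0.183, 0.096])]
scene tamper_mid [(0.87, [0.435, 0.289, 0.088])]
scene syrup_mid [(0.83, [0.513, 0.185, 0.093])]
scene mug_mid [(0.95, [0.43, -0.024, 0.042])]
scene bin [(0.71, [0.572, -0.124, 0.004]), (0.39, [0.498, 0.281, 0.091])]
side base_eye [(0.95, [0.445, -0.187, 0.088])]
side cover_eye [(0.84, [0.51, -0.158, 0.113])]
side cover_grip [(0.95, [0.582, -0.118, 0.115])]
side pin_head [(0.58, [0.565, 0.283, 0.121])]
side rack_top [(0.77, [0.498, 0.284, 0.095])]
side muddler_mid [(0.89, [0.496, 0.286, 0.091]), (0.57, [0.446, -0.19, 0.088])]
side tamper_mid [(0.87, [0.434, 0.289, 0.091])]
side syrup_mid [(0.97, [0.51, 0.187, 0.093]), (0.43, [0.444, -0.19, 0.086])]
side mug_mid [(0.98, [0.424, -0.029, 0.044])]
side bin [(0.78, [0.569, -0.124, 0.001])]
1.1
```

View pics/scene0.png

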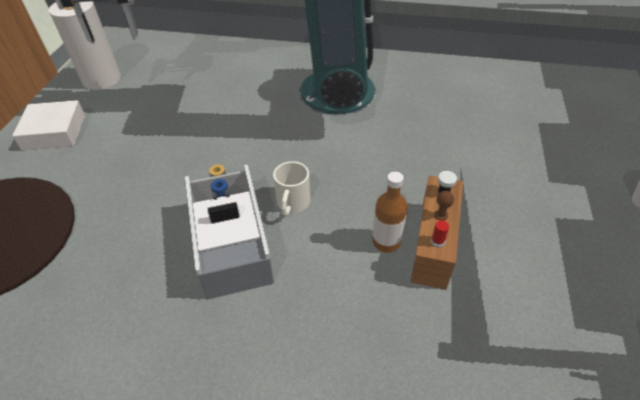

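View pics/side0.png

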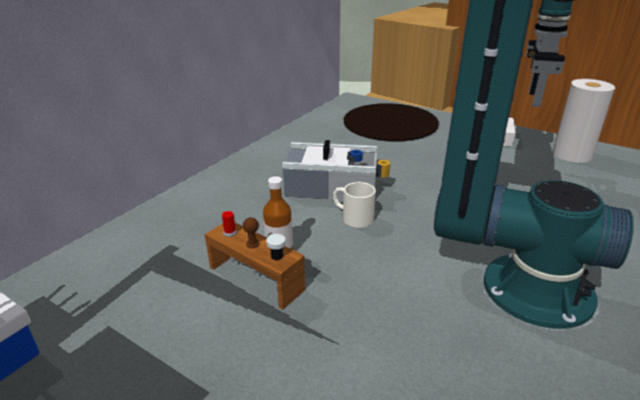

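The box is at left: blue eye near (220,186), brass eye (217,171) and grip plate (223,212) in the scene view. The red pin stands at the near end of the rack, at (440,232). The networks agree with the pictures. Next I hover over the cover.

```bash
cat > h.py <<'E'
from bench import robot
import numpy as np, json
from scipy.spatial.transform import Rotation as R
def plan(pos,yaw,grip,vert=(np.pi,0),n=None,lin=.04):
    """rows (tool axes, scaled) from the measured pose to TCP pos and yaw, tool down"""
    o=robot.get_obs(); p=np.array(o['tool_pos']); r=R.from_euler('xyz',o['ee_rot'])
    t=R.from_euler('xyz',[vert[0],vert[1],yaw]); w=(r.inv()*t).as_rotvec(); d=np.array(pos)-p
    n=n or int(np.ceil(max(np.abs(d).max()*1.2/lin,np.linalg.norm(d)/lin,np.abs(w).max()/.1,1)))
    tr=[];tw=np.round(w/n/.1,2)+0.; q=p.copy()
    for k in range(n):
        s=np.round(r.inv().apply((np.array(pos)-q)/(n-k))/.04,2)+0.
        q=q+r.apply(s*.04); r=r*R.from_rotvec(tw*.1); tr.append(s.tolist())
    print('t',round(o['time'],2),'pos',np.round(p,4),'d',np.round(d,4),'rows',n)
    for i in range(0,n,8):
        m=len(tr[i:i+8]); print(json.dumps(tr[i:i+8]),'twist',tw.tolist(),'x',m)
def find(n,c):
    r=robot.spot_point(n,c)
    print(c,n,[(round(d['score'],2),np.round(d['centre'],4).tolist()) for d in r[:2]])
E
python3 -c "
from h import *
plan([.575,-.122,.41],2.042,1)"
```

```text
t 1.1 pos [ 0.1677 -0.5238  0.4047] d [0.4073 0.4018 0.0053] rows 18
[[0.71, -0.36, -0.01], [0.74, -0.29, -0.01], [0.76, -0.22, -0.01], [0.78, -0.14, -0.01], [0.79, -0.07, -0.01], [0.8, 0.01, -0.01], [0.79, 0.09, -0.01], [0.78, 0.16, -0.01]] twist [0.0, 0.0, -0.96] x 8
[[0.76, 0.23, -0.01], [0.73, 0.31, 0.0], [0.7, 0.37, -0.01], [0.66, 0.44, 0.0], [0.62, 0.5, -0.01], [0.56, 0.56, 0.0], [0.51, 0.61, -0.01], [0.45, 0.66, 0.0]] twist [0.0, 0.0, -0.96] x 8
[[0.38, 0.7, -0.01], [0.32, 0.73, 0.0]] twist [0.0, 0.0, -0.96] x 2
```

>>> play_rows(translation=[[0.71, -0.36, 0], [0.74, -0.29, 0], [0.76, -0.22, 0], [0.78, -0.14, 0], [0.79, -0.07, 0], [0.8, 0.01, 0], [0.79, 0.09, 0], [0.78, 0.16, 0]], twist=[[0, 0, -0.96], [0, 0, -0.96], [0, 0, -0.96], [0, 0, -0.96], [0, 0, -0.96], [0, 0, -0.96], [0, 0, -0.96], [0, 0, -0.96]], gripper=[0.2, 0.2, 0.2, 0.2, 0.2, 0.2, 0.2, 0.2])

```text
time: 1.9
tool_pos: [0.3495, -0.3441, 0.4048]
ee_rot: [3.141, 0.0, 1.082]
wrist_force: [0.3, -1.1, 0.2]
width: 0.0562
finger_force: 0.0
```

>>> play_rows(translation=[[0.76, 0.23, 0], [0.73, 0.31, 0.0], [0.7, 0.37, 0], [0.66, 0.44, 0.0], [0.62, 0.5, 0], [0.56, 0.56, 0.0], [0.51, 0.61, 0], [0.45, 0.66, 0.0]], twist=[[0, 0, -0.96], [0, 0, -0.96], [0, 0, -0.96], [0, 0, -0.96], [0, 0, -0.96], [0, 0, -0.96], [0, 0, -0.96], [0, 0, -0.96]], gripper=[0.2, 0.2, 0.2, 0.2, 0.2, 0.2, 0.2, 0.2])

```text
time: 2.7
tool_pos: [0.5305, -0.1656, 0.4048]
ee_rot: [3.141, 0.0, 1.85]
wrist_force: [0.7, -0.8, 1.1]
width: 0.0564
finger_force: 0.0
```

>>> play_rows(translation=[[0.38, 0.7, 0], [0.32, 0.73, 0.0], [0, 0, 0]], twist=[[0, 0, -0.96], [0, 0, -0.96], [0, 0, 0]], gripper=[0.2, 0.2, 0.2])

```text
time: 3.0
tool_pos: [0.5769, -0.1194, 0.404]
ee_rot: [3.141, -0.001, 2.043]
wrist_force: [-0.6, -0.2, 0.5]
width: 0.0565
finger_force: 0.0
```

Run:
```python
from h import *
import cv2
o=robot.get_obs();print(o['tool_pos'],o['ee_rot'],o['width'])
c=robot.camera_model('wrist');print({k:np.round(v,3).tolist() if not isinstance(v,str) else v for k,v in c.items()})
cv2.imwrite('pics/w1.png',robot.snapshot('wrist')[:,:,::-1])
for n in ['base_eye','cover_eye','cover_grip','bin']: find(n,'wrist')
```

```text
[ 0.57685348 -0.11941909  0.40395495] [ 3.14101040e+00 -1.20013138e-03  2.04295190e+00] 0.05646750750582515
{'camera_matrix': [[309.707, 0.0, 316.619], [0.0, 309.707, 197.458], [0.0, 0.0, 1.0]], 'rvec': [-2.806, -0.675, -0.088], 'tvec': [-0.461, -0.382, 0.295]}
wrist base_eye [(0.66, [0.4421, -0.188, 0.0872])]
wrist cover_eye [(0.97, [0.5111, -0.1573, 0.11])]
wrist cover_grip [(0.97, [0.5826, -0.1197, 0.1147])]
wrist bin [(0.94, [0.5708, -0.1281, 0.0029])]
```

View pics/w1.png

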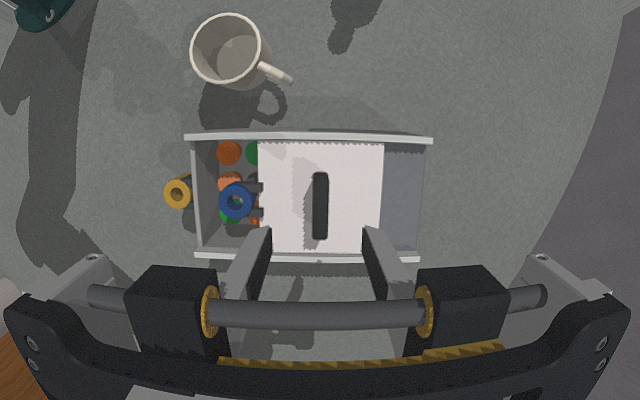

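The wrist view shows the brass eye at (178,193), the blue eye at (236,201) and the grip plate at (320,206). I'll measure all three from pixels.

```bash
cat >> h.py <<'E'
import cv2
def unproj(px,z,c=None):
    c=c or robot.camera_model('wrist'); K=np.array(c['camera_matrix']); Rm=cv2.Rodrigues(np.array(c['rvec'],float))[0]; t=np.array(c['tvec'],float).ravel()
    d=(np.array(px,float)-K[:2,2])/K[0,0]; th=np.hypot(*d); ray=np.r_[d/th*np.sin(th),np.cos(th)]
    o=-Rm.T@t; v=Rm.T@ray; return (o+v*(z-o[2])/v[2])[:2]
E
python3 - <<'E'
from h import *
im=robot.snapshot('wrist'); c=robot.camera_model('wrist')
h=cv2.cvtColor(im,cv2.COLOR_RGB2HSV)
def blob(lo,hi,box):
    m=cv2.inRange(h,lo,hi); k=np.zeros_like(m); x0,y0,x1,y1=box; k[y0:y1,x0:x1]=m[y0:y1,x0:x1]
    n,l,s,ce=cv2.connectedComponentsWithStats(k); i=1+s[1:,4].argmax(); m=(l==i).astype(np.uint8)
    ho,_=cv2.findContours(m,cv2.RETR_CCOMP,cv2.CHAIN_APPROX_NONE)[0:2]
    return s[i],ce[i],[ (len(q),np.round(cv2.fitEllipse(q)[0],1), np.round(cv2.fitEllipse(q)[1],1)) for q in ho if len(q)>15]
for n,lo,hi,b,z in [('brass',(15,100,80),(35,255,255),(150,165,205,225),.086),('blue',(105,100,40),(130,255,255),(205,170,275,235),.112),('grip',(0,0,0),(180,255,60),(300,160,340,250),.132)]:
    s,ce,e=blob(lo,hi,b); print(n,s,ce)
    for q in e: print('  ',q,unproj(q[1],z,c))
# rail edges
for px in [(186,134),(432,137),(195,260),(418,263)]: print(px,unproj(px,.102,c))
E
```

```text
brass [167 172  30  36 667] [181.3898051  191.20989505]
   (104, array([182. , 190.4]), array([27.4, 34.4])) [ 0.44633888 -0.18390139]
   (33, array([181.6, 189.8]), array([ 6., 12.])) [ 0.44567881 -0.18349653]
blue [223 179  37  38 855] [240.03040936 198.46783626]
   (110, array([240.2, 198.1]), array([34.1, 35.3])) [ 0.51095945 -0.15299945]
   (41, array([240.5, 197. ]), array([10. , 17.5])) [ 0.51080596 -0.1518899 ]
grip [318 169  16  68 817] [324.90330477 202.9755202 ]
   (152, array([325.1, 201.8]), array([15.5, 83.5])) [ 0.58004205 -0.11587197]
(186, 134) [ 0.43453038 -0.12279238]
(432, 137) [ 0.64688454 -0.02042804]
(195, 260) [ 0.48988064 -0.24378521]
(418, 263) [ 0.70367118 -0.13899783]
```

```bash
python3 -c "
from h import *
plan([.5815,-.118,.302],2.03,.2)"
```

```text
t 3.3 pos [ 0.5744 -0.1228  0.4049] d [ 0.0071  0.0048 -0.1029] rows 4
[[0.01, 0.05, 0.64], [0.01, 0.05, 0.64], [0.01, 0.06, 0.65], [0.0, 0.05, 0.64]] twist [0.0, 0.0, 0.01] x 4
```

>>> play_rows(translation=[[0.01, 0.05, 0.64], [0.01, 0.05, 0.64], [0.01, 0.06, 0.65], [0.0, 0.05, 0.64], [0, 0, 0], [0, 0, 0], [0, 0, 0], [0, 0, 0]], twist=[[0, 0, 0.03], [0, 0, 0.03], [0, 0, 0.03], [0, 0, 0.03], [0, 0, 0], [0, 0, 0], [0, 0, 0], [0, 0, 0]], gripper=[0.2, 0.2, 0.2, 0.2, 0.2, -1, -1, -1])

```text
time: 4.1
tool_pos: [0.5824, -0.1175, 0.3042]
ee_rot: [3.139, 0.003, 2.025]
wrist_force: [-1.1, 0.2, 0.2]
width: 0.0357
finger_force: 0.0
```

>>> play_rows(translation=[[0, 0, 0], [0, 0, 0], [0, 0, 0]], twist=[[0, 0, 0], [0, 0, 0], [0, 0, 0]], gripper=[-1, -1, -1])

```text
time: 4.4
tool_pos: [0.5818, -0.1173, 0.3025]
ee_rot: [-3.141, 0.001, 2.026]
wrist_force: [-2.3, -0.7, 2.6]
width: 0.0136
finger_force: 30.0
```

Run:
```python
from h import *
robot.snapshot('wrist')
for n in ['base_eye','cover_eye']: find(n,'wrist')
o=robot.get_obs();print(o['tool_pos'],o['ee_rot'],o['width'],o['finger_force'],o['wrist_force'],o['wrist_torque'])
cv2.imwrite('pics/w2.png',robot.snapshot('wrist')[:,:,::-1])
```

```text
wrist base_eye [(0.58, [0.446, -0.1846, 0.0868])]
wrist cover_eye [(0.64, [0.5113, -0.1568, 0.1144])]
[ 0.58189684 -0.11729735  0.30251787] [-3.14115821e+00  7.44667030e-04  2.02560844e+00] 0.013660856222613798 30.00077247619629 [-2.30981992 -0.71590868  3.62172392] [-0.19434439  0.27806124  0.01424148]
```

View pics/w2.png

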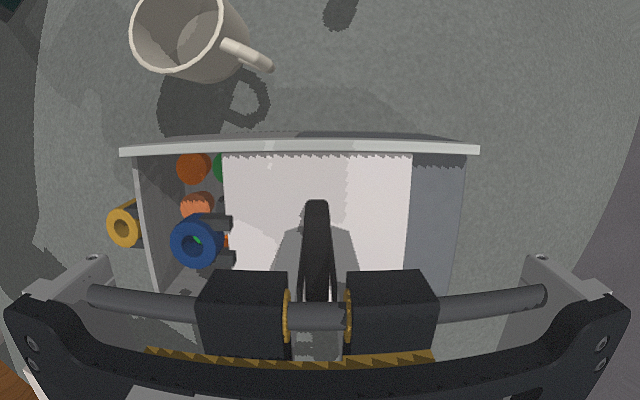

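The grip plate is held (13.7 mm). The brass eye is at (123,228) and the blue eye at (197,243).

```bash
cat >> h.py <<'E'
def rings(im):
    """hole centre + outer centre of blue and brass rings, by colour and hole contour"""
    h=cv2.cvtColor(im,cv2.COLOR_RGB2HSV); c=robot.camera_model('wrist'); out={}
    for n,lo,hi,z in [('brass',(15,90,70),(35,255,255),.086),('blue',(105,100,40),(130,255,255),.112)]:
        m=cv2.inRange(h,lo,hi); m[265:]=0
        cs,hi_=cv2.findContours(m,cv2.RETR_CCOMP,cv2.CHAIN_APPROX_NONE)
        for i,q in enumerate(cs):
            if hi_[0][i][3]<0 and cv2.contourArea(q)>300:
                e=cv2.fitEllipse(cv2.convexHull(q)); print(n,'outer',np.round(e[0],1),np.round(e[1],1),np.round(unproj(e[0],z,c),4))
            elif hi_[0][i][3]>=0 and cv2.contourArea(q)>50:
                e=cv2.fitEllipse(q); print(n,'hole',np.round(e[0],1),np.round(e[1],1),np.round(unproj(e[0],z,c),4))
E
python3 - <<'E'
from h import *
im=cv2.imread('pics/w2.png')[:,:,::-1].copy(); rings(im)
c=robot.camera_model('wrist')
for px in [(120,152),(479,150),(119,147),(480,145)]: print(unproj(px,.102,c))
v=im[170:290,80:260]; cv2.imwrite('pics/w2c.png',cv2.resize(v[:,:,::-1],None,fx=4,fy=4,interpolation=cv2.INTER_CUBIC))
E
```

```text
brass outer [126.4 222.5] [38.8 49.9] [ 0.4492 -0.1794]
blue outer [196.3 240.4] [51.7 55.2] [ 0.5142 -0.1486]
blue hole [195.5 239.9] [ 8.1 13.9] [ 0.5136 -0.1486]
[ 0.43788439 -0.1224271 ]
[ 0.65064544 -0.01860495]
[ 0.43591281 -0.11955047]
[ 0.64964949 -0.01545459]
```

View pics/w2c.png

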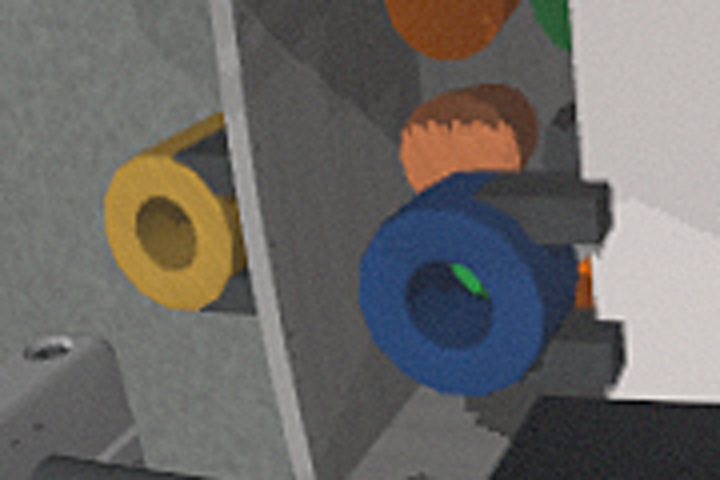

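Run:
```python
from h import *
b=unproj((121.7,228),.086); u=unproj((192.7,245.6),.112); print(b,u)
o=np.array(robot.get_obs()['tool_pos'][:2])
for a in (25.5,26,26.5,27):
    x=-np.array([np.cos(np.radians(a)),np.sin(np.radians(a))]); y=np.array([-x[1],x[0]])
    print(a,'travel',(b-u)@x,'lat',(b-u)@y,'grip->blue',(u-o)@x,(u-o)@y)
```

```text
[ 0.44601468 -0.18634347] [ 0.51302575 -0.15331232]
25.5 travel 0.07470348654403133 lat 0.0009644231950817811 grip->blue 0.07770370432192317 0.00283645061509586
26 travel 0.07470905813741535 lat 0.0003124838456228825 grip->blue 0.07772549798994208 0.0021582584776273926
26.5 travel 0.07470894034677432 lat -0.00033947930069069067 grip->blue 0.07774137256036254 0.001479901980419817
27 travel 0.07470313318107846 lat -0.0009914165943411691 grip->blue 0.07775132682427456 0.0008014327829467594
```

>>> play_rows(translation=[[0, -0.27, 0], [0, -0.27, 0], [0, -0.27, 0], [0, -0.27, 0], [0, -0.27, 0], [0, -0.27, 0], [0, -0.25, 0], [0, 0, 0]], twist=[[0, 0, 0], [0, 0, 0], [0, 0, 0], [0, 0, 0], [0, 0, 0], [0, 0, 0], [0, 0, 0], [0, 0, 0]], gripper=[-1, -1, -1, -1, -1, -1, -1, -1])

```text
time: 5.4
tool_pos: [0.5132, -0.1509, 0.3025]
ee_rot: [-3.14, 0.001, 2.025]
wrist_force: [-1.5, -1.2, 6.5]
width: 0.0139
finger_force: 30.0
```

>>> play_rows(translation=[[0, 0, 0], [0, 0, 0]], twist=[[0, 0, 0], [0, 0, 0]], gripper=[-1, -1])

```text
time: 5.6
tool_pos: [0.5136, -0.1508, 0.3025]
ee_rot: [-3.139, 0.0, 2.025]
wrist_force: [-2.0, 0.4, 7.1]
width: 0.0141
finger_force: 30.0
```

Run:
```python
from h import *
o=robot.get_obs();p=np.array(o['tool_pos']);print(p,o['ee_rot'],o['width'],o['finger_force'],o['wrist_force'])
d=p[:2]-[.5819,-.1173];print(np.hypot(*d),np.degrees(np.arctan2(-d[1],-d[0])))
im=robot.snapshot('wrist'); rings(im)
for n in ['base_eye','cover_eye']: find(n,'wrist')
v=im[170:290,80:260]; cv2.imwrite('pics/w3c.png',cv2.resize(v[:,:,::-1],None,fx=4,fy=4,interpolation=cv2.INTER_CUBIC))
```

```text
[ 0.5135681  -0.15076597  0.30247551] [-3.13889236e+00  3.49997418e-04  2.02491171e+00] 0.014074540971528198 30.00901848077774 [-1.96721315  0.39539015  7.12359956]
0.07608692637627221 26.09359013528155
blue outer [196.5 240.2] [51.1 55. ] [ 0.4454 -0.1821]
blue hole [197.  239.6] [ 5.1 13.6] [ 0.4455 -0.1816]
wrist base_eye [(0.92, [0.4425, -0.1856, 0.0854])]
wrist cover_eye [(0.61, [0.4425, -0.192, 0.1097])]
```

View pics/w3c.png

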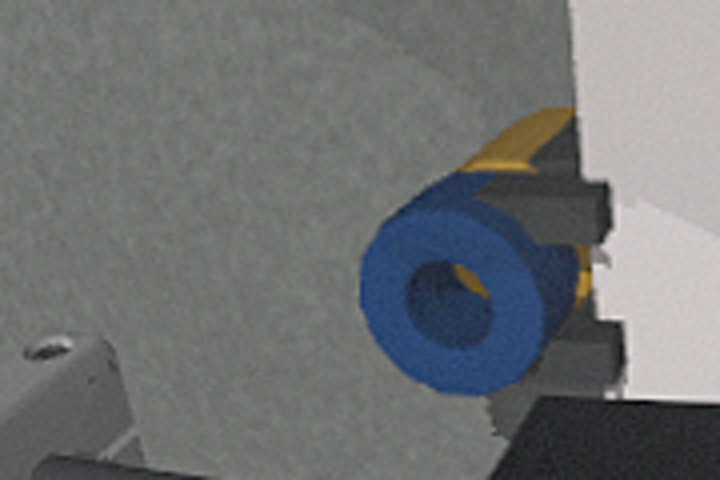

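The blue eye is now over the brass eye, with the tubes nearly in line. I release, lift, and put the wrist camera straight above the eyes for a parallax-free check.

>>> play_rows(translation=[[0, 0, 0], [0, 0, 0], [0, 0, 0], [0, 0, -0.5], [0, 0, -0.8], [0, 0, -0.8], [0, 0, -0.4], [0, 0, 0]], twist=[[0, 0, 0], [0, 0, 0], [0, 0, 0], [0, 0, 0], [0, 0, 0], [0, 0, 0], [0, 0, 0], [0, 0, 0]], gripper=[0, 0, 0, 0.1, 0.1, 0.1, 0.1, 0.1])

```text
time: 6.55
tool_pos: [0.515, -0.1501, 0.4046]
ee_rot: [3.139, 0.004, 2.026]
wrist_force: [0.5, -0.3, -0.4]
width: 0.0516
finger_force: 0.0
```

Run:
```python
from h import *
o=robot.get_obs();p=np.array(o['tool_pos']);print(p,o['ee_rot'],o['width'])
c=robot.camera_model('wrist');Rm=cv2.Rodrigues(np.array(c['rvec'],float))[0]
print('cam',-Rm.T@np.ravel(c['tvec']),'axis',Rm[2])
off=(-Rm.T@np.ravel(c['tvec']))-p
plan([.4435-off[0],-.1865-off[1],.40],2.025,0)
rings(robot.snapshot('wrist'))
```

```text
[ 0.51504748 -0.15011177  0.40455685] [3.13853116 0.00389432 2.02585271] 0.051642288227188984
cam [ 0.48312489 -0.08176745  0.38401177] axis [ 0.1172718  -0.23548958 -0.96477561]
t 6.55 pos [ 0.515  -0.1501  0.4046] d [-0.0396 -0.1047 -0.0046] rows 4
[[-0.48, -0.51, 0.03], [-0.48, -0.51, 0.03], [-0.48, -0.51, 0.03], [-0.48, -0.51, 0.03]] twist [0.01, 0.01, 0.0] x 4
blue outer [230.5 198.9] [34.7 36.7] [ 0.4436 -0.1835]
blue hole [230.7 198.1] [ 9.9 14.7] [ 0.4435 -0.1827]
```

>>> play_rows(translation=[[-0.48, -0.51, 0.03], [-0.48, -0.51, 0.03], [-0.48, -0.51, 0.03], [-0.48, -0.51, 0.03], [0, 0, 0], [0, 0, 0], [0, 0, 0]], twist=[[0, 0, 0], [0, 0, 0], [0, 0, 0], [0, 0, 0], [0, 0, 0], [0, 0, 0], [0, 0, 0]], gripper=[0, 0, 0, 0, 0, 0, 0])

```text
time: 7.3
tool_pos: [0.4755, -0.2541, 0.396]
ee_rot: [-3.141, -0.002, 2.027]
wrist_force: [-0.6, -0.0, -0.3]
width: 0.0467
finger_force: 0.0
```

Run:
```python
from h import *
o=robot.get_obs();p=np.array(o['tool_pos']);print(o['time'],p,o['ee_rot'])
c=robot.camera_model('wrist');Rm=cv2.Rodrigues(np.array(c['rvec'],float))[0]; cam=-Rm.T@np.ravel(c['tvec'])
K=c['camera_matrix']
def proj(P):
    v=Rm@(np.array(P)-cam); th=np.arctan2(np.hypot(v[0],v[1]),v[2]); return K[0][0]*th*v[:2]/np.hypot(v[0],v[1])+[K[0][2],K[1][2]]
print('cam',cam)
im=robot.snapshot('wrist'); rings(im)
for n in ['base_eye','cover_eye']: find(n,'wrist')
u,v=proj([.443,-.1865,.1]).astype(int); print(u,v, 'up px',proj([.443,-.1865,.1])-proj([.443,-.1865,.05]))
v0=max(v-50,0);u0=max(u-60,0); print('crop origin',u0,v0)
cr=im[v0:v0+100,u0:u0+120]; cv2.imwrite('pics/w4c.png',cv2.resize(cr[:,:,::-1],None,fx=6,fy=6,interpolation=cv2.INTER_CUBIC))
```

```text
7.3 [ 0.47551389 -0.25405546  0.3959509 ] [-3.14099040e+00 -2.07119375e-03  2.02664945e+00]
cam [ 0.44340325 -0.18565666  0.37586207]
blue outer [315.8 119.5] [38.4 38.5] [ 0.4436 -0.1882]
blue hole [315.8 119.2] [18.  18.6] [ 0.4435 -0.188 ]
wrist base_eye [(0.76, [0.4433, -0.1887, 0.0867])]
wrist cover_eye [(0.78, [0.4414, -0.1916, 0.1118])]
316 117 up px [-0.12772916  0.09988362]
crop origin 256 67
```

View pics/w4c.png

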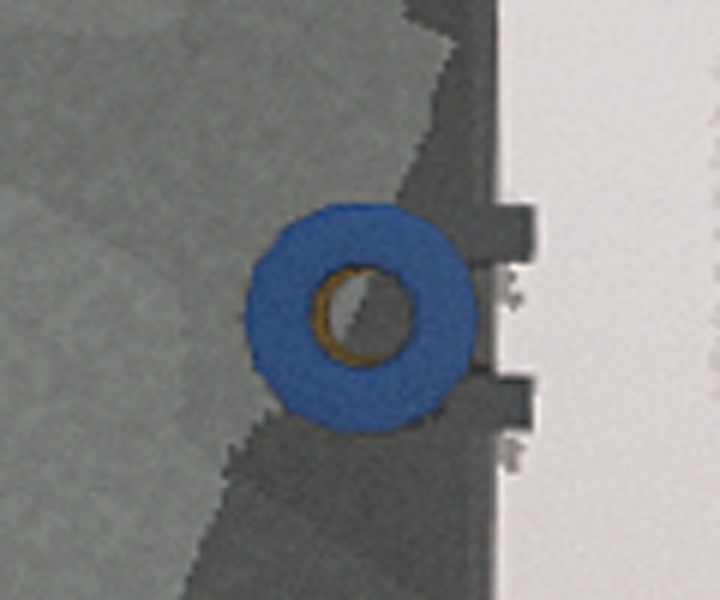

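Looking straight down, the brass bore shows almost concentric inside the blue hole: blue centre (362,316) and bore centre (370,311) at 6× zoom, about 1.3 mm off. That is within clearance. To cancel the wrist-camera bias I'll look again at other yaws.

```bash
cat >> h.py <<'E'
def over(xy,yaw,z=.40,g=0):
    """plan: wrist camera straight above xy at yaw"""
    a=yaw-2.0266; off=np.array([-.0321,.0684]); Q=np.array([[np.cos(a),-np.sin(a)],[np.sin(a),np.cos(a)]])
    plan([*(np.array(xy)-Q@off),z],yaw,g)
E
python3 -c "
from h import *
over([.443,-.187],.785)"
```

```text
t 7.45 pos [ 0.4757 -0.2539  0.3969] d [-0.087   0.0144  0.0031] rows 13
[[0.1, -0.14, -0.01], [0.08, -0.15, -0.01], [0.07, -0.15, -0.01], [0.06, -0.16, 0.0], [0.04, -0.16, -0.01], [0.02, -0.17, 0.0], [0.01, -0.17, -0.01], [-0.01, -0.17, 0.0]] twist [0.0, 0.0, 0.96] x 8
[[-0.02, -0.17, -0.01], [-0.04, -0.16, 0.0], [-0.06, -0.16, -0.01], [-0.07, -0.16, 0.0], [-0.09, -0.14, -0.01]] twist [0.0, 0.0, 0.96] x 5
```

>>> play_rows(translation=[[0.1, -0.14, 0], [0.08, -0.15, 0], [0.07, -0.15, 0], [0.06, -0.16, 0.0], [0.04, -0.16, 0], [0.02, -0.17, 0.0], [0.01, -0.17, 0], [-0.01, -0.17, 0.0]], twist=[[0, 0, 0.96], [0, 0, 0.96], [0, 0, 0.96], [0, 0, 0.96], [0, 0, 0.96], [0, 0, 0.96], [0, 0, 0.96], [0, 0, 0.96]], gripper=[0, 0, 0, 0, 0, 0, 0, 0])

```text
time: 8.25
tool_pos: [0.4219, -0.2452, 0.3973]
ee_rot: [3.141, 0.0, 1.255]
wrist_force: [0.6, -0.2, 0.7]
width: 0.0471
finger_force: 0.0
```

>>> play_rows(translation=[[-0.02, -0.17, 0], [-0.04, -0.16, 0.0], [-0.06, -0.16, 0], [-0.07, -0.16, 0.0], [-0.09, -0.14, 0], [0, 0, 0], [0, 0, 0], [0, 0, 0]], twist=[[0, 0, 0.96], [0, 0, 0.96], [0, 0, 0.96], [0, 0, 0.96], [0, 0, 0.96], [0, 0, 0], [0, 0, 0], [0, 0, 0]], gripper=[0, 0, 0, 0, 0, 0, 0, 0])

```text
time: 9.05
tool_pos: [0.3887, -0.2402, 0.3971]
ee_rot: [3.141, -0.0, 0.78]
wrist_force: [1.1, 0.5, 0.4]
width: 0.0469
finger_force: 0.0
```

Run:
```python
from h import *
for k in range(3):
    o=robot.get_obs();print(o['time'],o['tool_pos'],o['ee_rot'])
    rings(robot.snapshot('wrist'))
over([.443,-.187],-.5)
```

```text
9.05 [ 0.38872723 -0.24017983  0.39714744] [ 3.14123306e+00 -1.14225602e-04  7.79773233e-01]
blue outer [318.  117.2] [37.9 38.3] [ 0.4433 -0.1882]
blue hole [317.9 117.1] [18.3 18.3] [ 0.4434 -0.1881]
9.1 [ 0.38871086 -0.24025193  0.39708818] [ 3.14141984e+00 -5.67955415e-05  7.79412629e-01]
blue outer [318. 117.] [38.1 38.3] [ 0.4434 -0.1882]
blue hole [317.9 117.1] [18.2 18.5] [ 0.4433 -0.1881]
9.15 [ 0.38867746 -0.24032483  0.39704135] [ 3.14155594e+00 -1.59264700e-06  7.78996944e-01]
blue outer [318. 117.] [38.2 38.4] [ 0.4433 -0.1882]
blue hole [318. 117.] [18.2 18.5] [ 0.4433 -0.1881]
t 9.2 pos [ 0.3887 -0.2404  0.397 ] d [-0.0113  0.0907  0.003 ] rows 13
[[0.11, -0.14, -0.01], [0.09, -0.15, -0.01], [0.08, -0.16, 0.0], [0.06, -0.16, -0.01], [0.05, -0.17, 0.0], [0.03, -0.17, -0.01], [0.01, -0.18, 0.0], [-0.01, -0.18, -0.01]] twist [0.0, 0.0, 0.98] x 8
[[-0.02, -0.17, 0.0], [-0.04, -0.17, -0.01], [-0.06, -0.17, 0.0], [-0.07, -0.16, -0.01], [-0.09, -0.15, 0.0]] twist [0.0, 0.0, 0.98] x 5
```

Blue eye is at (0.4434, -0.1881) from both yaws, so the camera bias is negligible. On to the pin.

```bash
python3 -c "
from h import *
over([.562,.281],.785,.46)"
```

```text
t 9.2 pos [ 0.3887 -0.2404  0.397 ] d [0.119  0.4689 0.063 ] rows 15
[[0.69, -0.42, -0.1], [0.69, -0.42, -0.11], [0.69, -0.42, -0.1], [0.69, -0.42, -0.11], [0.69, -0.42, -0.1], [0.69, -0.42, -0.11], [0.69, -0.41, -0.1], [0.69, -0.42, -0.11]] twist [0.0, 0.0, 0.0] x 8
[[0.69, -0.41, -0.1], [0.69, -0.42, -0.11], [0.69, -0.41, -0.1], [0.69, -0.42, -0.11], [0.69, -0.41, -0.1], [0.69, -0.42, -0.11], [0.69, -0.41, -0.1]] twist [0.0, 0.0, 0.0] x 7
```

Raise first, then across.

>>> play_rows(translation=[[0.69, -0.42, -0.4], [0.69, -0.42, -0.4], [0.69, -0.42, -0.4], [0.69, -0.42, -0.38], [0.69, -0.42, 0], [0.69, -0.42, 0], [0.69, -0.41, 0], [0.69, -0.42, 0]], twist=[[0, 0, 0], [0, 0, 0], [0, 0, 0], [0, 0, 0], [0, 0, 0], [0, 0, 0], [0, 0, 0], [0, 0, 0]], gripper=[0.1, 0.1, 0.1, 0.1, 0.1, 0.1, 0.1, 0.1])

```text
time: 10.0
tool_pos: [0.4519, 0.0114, 0.4603]
ee_rot: [3.141, -0.0, 0.778]
wrist_force: [0.5, -0.1, -0.6]
width: 0.0517
finger_force: 0.0
```

>>> play_rows(translation=[[0.69, -0.42, 0], [0.69, -0.41, 0], [0.69, -0.42, 0], [0.69, -0.41, 0], [0.69, -0.42, 0], [0.69, -0.41, 0], [0.69, -0.42, 0], [0, 0, 0]], twist=[[0, 0, 0], [0, 0, 0], [0, 0, 0], [0, 0, 0], [0, 0, 0], [0, 0, 0], [0, 0, 0], [0, 0, 0]], gripper=[0.1, 0.1, 0.1, 0.1, 0.1, 0.1, 0.1, 0.1])

```text
time: 10.8
tool_pos: [0.5081, 0.2316, 0.459]
ee_rot: [-3.14, 0.001, 0.783]
wrist_force: [-1.3, -0.1, -0.2]
width: 0.0516
finger_force: 0.0
```

>>> play_rows(translation=[[0, 0, 0], [0, 0, 0]], twist=[[0, 0, 0], [0, 0, 0]], gripper=[0.1, 0.1])

```text
time: 11.0
tool_pos: [0.5076, 0.2278, 0.4603]
ee_rot: [3.141, 0.001, 0.777]
wrist_force: [-0.1, -0.3, -0.6]
width: 0.0519
finger_force: 0.0
```

Run:
```python
from h import *
o=robot.get_obs();print(o['time'],o['tool_pos'],o['ee_rot'])
im=robot.snapshot('wrist');c=robot.camera_model('wrist')
h=cv2.cvtColor(im,cv2.COLOR_RGB2HSV)
m=cv2.inRange(h,(0,170,60),(6,255,255))|cv2.inRange(h,(174,170,60),(180,255,255));m[265:]=0
n,l,s,ce=cv2.connectedComponentsWithStats(m)
for i in range(1,n):
    if s[i,4]>80: print(s[i],ce[i],unproj(ce[i],.138,c))
for n in ['pin_head','muddler_mid','tamper_mid','syrup_mid']: find(n,'wrist')
cv2.imwrite('pics/w5.png',im[:,:,::-1])
```

```text
11.0 [0.50762735 0.22780626 0.46026229] [3.14117605e+00 5.30253587e-04 7.77123376e-01]
[305 104  26  25 489] [317.29856851 115.99795501] [0.56273424 0.28046785]
wrist pin_head [(0.94, [0.5608, 0.2808, 0.117]), (0.52, [0.4979, 0.2832, 0.0903])]
wrist muddler_mid [(0.56, [0.4947, 0.2838, 0.0926])]
wrist tamper_mid [(0.77, [0.4343, 0.2867, 0.0884]), (0.16, [0.5692, -0.1285, 0.0012])]
wrist syrup_mid [(0.88, [0.511, 0.1882, 0.0932])]
```

View pics/w5.png

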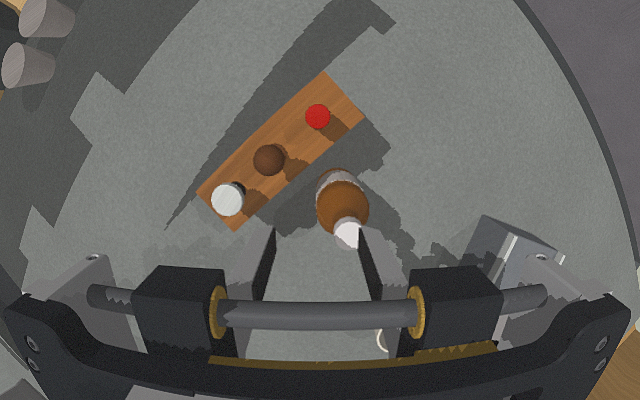

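The red head is at (317,116), i.e. (0.5627, 0.2805). The muddler is at (268,160) and the bottle at (342,205), both clear of the fingers at this yaw.

```bash
python3 -c "
from h import *
plan([.5627,.2805,.46],.785,.1)"
```

```text
t 11.25 pos [0.5076 0.2277 0.4606] d [ 0.0551  0.0528 -0.0006] rows 2
[[0.95, 0.01, 0.01], [0.96, 0.02, 0.01]] twist [0.0, 0.0, -0.04] x 2
```

>>> play_rows(translation=[[0.48, 0.01, 0], [0.48, 0.01, 0], [0.48, 0.01, 0], [0.47, 0, 0], [0, 0, 0.5], [0, 0, 0.5], [0, 0, 0], [0, 0, 0]], twist=[[0, 0, -0.04], [0, 0, -0.04], [0, 0, 0], [0, 0, 0], [0, 0, 0], [0, 0, 0], [0, 0, 0], [0, 0, 0]], gripper=[0.1, 0.1, 0.1, 0.1, 0.1, 0.1, 0.1, 0.1])

```text
time: 12.05
tool_pos: [0.5627, 0.2812, 0.4202]
ee_rot: [-3.141, 0.001, 0.785]
wrist_force: [-0.6, 0.4, 0.6]
width: 0.0517
finger_force: 0.0
```

```bash
python3 -c "
from h import *
plan([.5627,.2805,.3005],.785,.1)"
```

```text
t 12.05 pos [0.5627 0.2812 0.4202] d [ 0.     -0.0007 -0.1197] rows 4
[[0.0, 0.0, 0.75], [0.0, 0.0, 0.75], [0.0, 0.01, 0.75], [-0.01, 0.0, 0.74]] twist [0.0, 0.0, 0.0] x 4
```

>>> play_rows(translation=[[0, 0, 0.6], [0, 0, 0.6], [0, 0, 0.6], [0, 0, 0.6], [0, 0, 0.59], [0, 0, 0], [0, 0, 0], [0, 0, 0]], twist=[[0, 0, 0], [0, 0, 0], [0, 0, 0], [0, 0, 0], [0, 0, 0], [0, 0, 0], [0, 0, 0], [0, 0, 0]], gripper=[0.1, 0.1, 0.1, 0.1, 0.1, 0.1, 0.1, -1])

```text
time: 12.85
tool_pos: [0.5633, 0.2817, 0.3035]
ee_rot: [3.14, -0.004, 0.786]
wrist_force: [-0.2, -0.0, 0.6]
width: 0.0467
finger_force: 0.0
```

>>> play_rows(translation=[[0, 0, 0], [0, 0, 0], [0, 0, 0], [0, 0, 0], [0, 0, 0]], twist=[[0, 0, 0], [0, 0, 0], [0, 0, 0], [0, 0, 0], [0, 0, 0]], gripper=[-1, -1, -1, -1, -1])

```text
time: 13.35
tool_pos: [0.5629, 0.2815, 0.3016]
ee_rot: [3.141, -0.001, 0.786]
wrist_force: [0.1, -1.3, 3.5]
width: 0.0244
finger_force: 30.0
```

>>> play_rows(translation=[[0, 0, -0.4], [0, 0, -0.7], [0, 0, -0.8], [0, 0, -0.8], [0, 0, -0.8], [0, 0, -0.8], [0, 0, -0.7], [0, 0, 0]], twist=[[0, 0, 0], [0, 0, 0], [0, 0, 0], [0, 0, 0], [0, 0, 0], [0, 0, 0], [0, 0, 0], [0, 0, 0]], gripper=[-1, -1, -1, -1, -1, -1, -1, -1])

```text
time: 14.15
tool_pos: [0.5623, 0.2815, 0.5053]
ee_rot: [3.138, -0.008, 0.786]
wrist_force: [-0.3, -0.5, -0.7]
width: 0.0244
finger_force: 30.0
```

```bash
python3 -c "
from h import *
o=robot.get_obs();print(o['tool_pos'],o['ee_rot'],o['width'],o['wrist_force'])
plan([.4445,-.1875,.50],.785,-1)"
```

```text
[0.56231652 0.28149534 0.50534783] [ 3.13826765 -0.00768895  0.78595767] 0.024446032877396086 [-0.2732626  -0.48007296 -0.7352121 ]
t 14.15 pos [0.5623 0.2815 0.5053] d [-0.1178 -0.469  -0.0053] rows 15
[[-0.69, 0.41, 0.0], [-0.69, 0.41, 0.01], [-0.69, 0.41, 0.01], [-0.69, 0.41, 0.01], [-0.69, 0.41, 0.01], [-0.69, 0.42, 0.01], [-0.69, 0.41, 0.01], [-0.69, 0.42, 0.01]] twist [0.0, -0.01, 0.0] x 8
[[-0.69, 0.41, 0.01], [-0.69, 0.42, 0.01], [-0.7, 0.41, 0.01], [-0.69, 0.42, 0.01], [-0.7, 0.41, 0.01], [-0.69, 0.42, 0.01], [-0.7, 0.41, 0.02]] twist [0.0, -0.01, 0.0] x 7
```

>>> play_rows(translation=[[-0.69, 0.41, 0.0], [-0.69, 0.41, 0], [-0.69, 0.41, 0], [-0.69, 0.41, 0], [-0.69, 0.41, 0], [-0.69, 0.42, 0], [-0.69, 0.41, 0], [-0.69, 0.42, 0]], twist=[[0, 0, 0], [0, 0, 0], [0, 0, 0], [0, 0, 0], [0, 0, 0], [0, 0, 0], [0, 0, 0], [0, 0, 0]], gripper=[-1, -1, -1, -1, -1, -1, -1, -1])

```text
time: 14.95
tool_pos: [0.4995, 0.031, 0.4978]
ee_rot: [-3.139, 0.003, 0.786]
wrist_force: [0.5, -0.4, -0.2]
width: 0.0244
finger_force: 30.0
```

>>> play_rows(translation=[[-0.69, 0.41, 0], [-0.69, 0.42, 0], [-0.7, 0.41, 0], [-0.69, 0.42, 0], [-0.7, 0.41, 0], [-0.69, 0.42, 0], [-0.7, 0.41, 0], [0, 0, 0]], twist=[[0, 0, 0], [0, 0, 0], [0, 0, 0], [0, 0, 0], [0, 0, 0], [0, 0, 0], [0, 0, 0], [0, 0, 0]], gripper=[-1, -1, -1, -1, -1, -1, -1, -1])

```text
time: 15.75
tool_pos: [0.4439, -0.1904, 0.4975]
ee_rot: [-3.138, 0.003, 0.78]
wrist_force: [0.5, 0.4, -1.7]
width: 0.0247
finger_force: 30.0
```

>>> play_rows(translation=[[0, 0, 0.5], [0, 0, 0.7], [0, 0, 0.7], [0, 0, 0], [0, 0, 0]], twist=[[0, 0, 0], [0, 0, 0], [0, 0, 0], [0, 0, 0], [0, 0, 0]], gripper=[-1, -1, -1, -1, -1])

```text
time: 16.25
tool_pos: [0.4446, -0.1869, 0.4235]
ee_rot: [-3.139, 0.0, 0.787]
wrist_force: [-0.0, -0.1, -0.6]
width: 0.0247
finger_force: 30.0
```

Run:
```python
from h import *
o=robot.get_obs();print(o['time'],o['tool_pos'],o['ee_rot'],o['width'],o['wrist_force'])
for c in ['scene','side','wrist']:
    im=robot.snapshot(c)
    for n in ['pin_head','pin_tip','cover_eye']: find(n,c)
    if c=='wrist': cv2.imwrite('pics/w6.png',im[:,:,::-1])
```

```text
16.25 [ 0.44463924 -0.18685884  0.42352217] [-3.13874346e+00  4.93142053e-04  7.86512771e-01] 0.024669866019772294 [-0.03205896 -0.0977006  -0.62566708]
scene pin_head [(0.82, [0.4434, -0.1904, 0.2411])]
scene pin_tip [(0.67, [0.4449, -0.1853, 0.1387])]
scene cover_eye [(0.63, [0.4434, -0.1881, 0.1124]), (0.3, [0.5717, -0.1274, 0.0043])]
side pin_head [(0.67, [0.4457, -0.1852, 0.2435])]
side pin_tip [(0.75, [0.4445, -0.1885, 0.1395])]
side cover_eye [(0.98, [0.4419, -0.1915, 0.1112])]
wrist pin_head [(0.77, [0.4423, -0.1913, 0.2396])]
wrist pin_tip [(0.76, [0.4419, -0.1889, 0.1406])]
wrist cover_eye [(0.6, [0.442, -0.1909, 0.1064])]
```

View pics/w6.png

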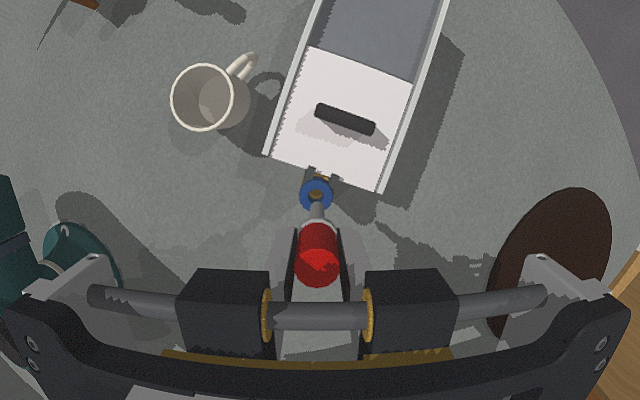

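The pin is held upright with its tip just over the blue eye: eye (316,193), shank end (317,208). I'll trim the position, then descend in steps while watching the force.

```bash
python3 -c "
from h import *
plan([.4443,-.1874,.41],.785,-1)
o=robot.get_obs();print(o['tool_pos'],o['ee_rot'])"
```

```text
t 16.85 pos [ 0.4446 -0.1875  0.4248] d [-0.0003  0.0001 -0.0148] rows 1
[[0.0, -0.01, 0.37]] twist [0.0, 0.0, 0.01] x 1
[ 0.44461713 -0.18749906  0.42482627] [ 3.14126774e+00 -1.56237441e-05  7.85711376e-01]
```

>>> play_rows(translation=[[0, 0, 0.25], [0, 0, 0.25], [0, 0, 0.25], [0, 0, 0.25], [0, 0, 0], [0, 0, 0]], twist=[[0, 0, 0], [0, 0, 0], [0, 0, 0], [0, 0, 0], [0, 0, 0], [0, 0, 0]], gripper=[-1, -1, -1, -1, -1, -1])

```text
time: 17.45
tool_pos: [0.4446, -0.1874, 0.3842]
ee_rot: [-3.141, 0.0, 0.786]
wrist_force: [-0.2, 0.1, -0.6]
width: 0.0249
finger_force: 30.0
```

>>> play_rows(translation=[[0, 0, 0.15], [0, 0, 0.15], [0, 0, 0.15], [0, 0, 0.15], [0, 0, 0]], twist=[[0, 0, 0], [0, 0, 0], [0, 0, 0], [0, 0, 0], [0, 0, 0]], gripper=[-1, -1, -1, -1, -1])

```text
time: 17.95
tool_pos: [0.4444, -0.1873, 0.3593]
ee_rot: [-3.14, 0.0, 0.786]
wrist_force: [-1.0, -1.4, -1.4]
width: 0.0249
finger_force: 30.0
```

The tip is inside the brass bore with almost no force.

>>> play_rows(translation=[[0, 0, 0.15], [0, 0, 0.15], [0, 0, 0.15], [0, 0, 0.15], [0, 0, 0.12], [0, 0, 0]], twist=[[0, 0, 0], [0, 0, 0], [0, 0, 0], [0, 0, 0], [0, 0, 0], [0, 0, 0]], gripper=[-1, -1, -1, -1, -1, -1])

```text
time: 18.55
tool_pos: [0.4445, -0.1873, 0.3308]
ee_rot: [-3.14, 0.0, 0.786]
wrist_force: [0.3, 0.3, -1.0]
width: 0.0247
finger_force: 30.0
```

>>> play_rows(translation=[[0, 0, 0.04], [0, 0, 0.04], [0, 0, 0]], twist=[[0, 0, 0], [0, 0, 0], [0, 0, 0]], gripper=[-1, -1, -1])

```text
time: 18.85
tool_pos: [0.4446, -0.1875, 0.3286]
ee_rot: [3.142, 0.0, 0.786]
wrist_force: [-0.8, -0.7, -0.7]
width: 0.0247
finger_force: 30.0
```

>>> play_rows(translation=[[0, 0, 0.05], [0, 0, 0.04], [0, 0, 0.03], [0, 0, 0]], twist=[[0, 0, 0], [0, 0, 0], [0, 0, 0], [0, 0, 0]], gripper=[-1, -1, -1, -1])

```text
time: 19.25
tool_pos: [0.4446, -0.1875, 0.3238]
ee_rot: [-3.142, 0.0, 0.786]
wrist_force: [-0.1, -0.1, -0.9]
width: 0.0245
finger_force: 30.0
```

>>> play_rows(translation=[[0, 0, 0.02], [0, 0, 0.02], [0, 0, 0]], twist=[[0, 0, 0], [0, 0, 0], [0, 0, 0]], gripper=[-1, -1, -1])

```text
time: 19.55
tool_pos: [0.4446, -0.1874, 0.3236]
ee_rot: [3.141, -0.0, 0.786]
wrist_force: [-2.7, 1.4, 5.0]
width: 0.0244
finger_force: 30.0
```

Collar contact shows 5 N at the predicted height, so I release and lift away.

>>> play_rows(translation=[[0, 0, 0], [0, 0, 0], [0, 0, 0], [0, 0, 0], [0, 0, -0.3], [0, 0, -0.8], [0, 0, -0.8], [0, 0, -0.8]], twist=[[0, 0, 0], [0, 0, 0], [0, 0, 0], [0, 0, 0], [0, 0, 0], [0, 0, 0], [0, 0, 0], [0, 0, 0]], gripper=[0.1, 0.1, 0.1, 0.1, 0.1, 0.1, 0.1, 0.1])

```text
time: 20.35
tool_pos: [0.4445, -0.1874, 0.4323]
ee_rot: [3.141, -0.0, 0.786]
wrist_force: [-0.0, -0.3, 1.0]
width: 0.0516
finger_force: 0.0
```

>>> play_rows(translation=[[-0.9, 0, -0.3], [-0.9, 0, 0], [0, 0, 0], [0, 0, 0]], twist=[[0, 0, 0], [0, 0, 0], [0, 0, 0], [0, 0, 0]], gripper=[0.1, 0.1, 0.1, 0.1])

```text
time: 20.75
tool_pos: [0.3934, -0.2386, 0.443]
ee_rot: [3.14, -0.001, 0.784]
wrist_force: [-0.6, 0.5, 0.1]
width: 0.0513
finger_force: 0.0
```

Run:
```python
from h import *
o=robot.get_obs();print(o['time'],o['tool_pos'],o['width'],o['wrist_force'])
for c in ['scene','side','wrist']:
    im=robot.snapshot(c)
    for n in ['pin_head','pin_tip','cover_eye','base_eye']: find(n,c)
cv2.imwrite('pics/w7.png',cv2.resize(im[50:250,190:450,::-1],None,fx=3,fy=3,interpolation=cv2.INTER_CUBIC))
```

```text
20.75 [ 0.39342558 -0.23862543  0.44303953] 0.05126890524181151 [-0.58831427  0.47462352  0.1013546 ]
scene pin_head [(0.58, [0.4414, -0.1957, 0.1373])]
scene pin_tip []
scene cover_eye [(0.85, [0.4413, -0.187, 0.1128])]
scene base_eye [(0.79, [0.438, -0.1916, 0.0873])]
side pin_head [(0.77, [0.4421, -0.1854, 0.1381])]
side pin_tip []
side cover_eye [(0.61, [0.4424, -0.1873, 0.1137])]
side base_eye [(0.76, [0.4453, -0.1921, 0.0848]), (0.4, [0.4986, 0.2861, 0.0948])]
wrist pin_head [(0.78, [0.4405, -0.1899, 0.1393])]
wrist pin_tip []
wrist cover_eye [(0.68, [0.4417, -0.1916, 0.1099]), (0.18, [0.4434, -0.1864, 0.0876])]
wrist base_eye [(0.63, [0.4437, -0.1854, 0.0861])]
```

View pics/w7.png

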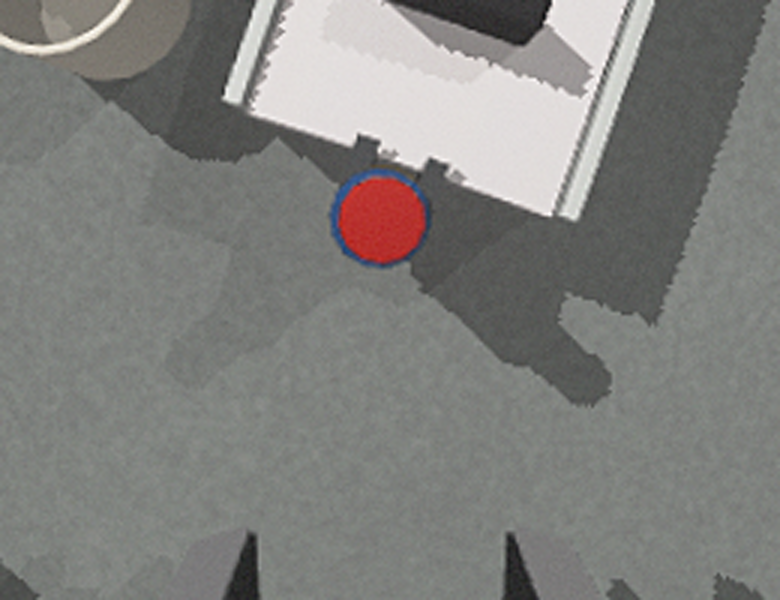

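The red head sits concentric on the blue eye at (381,219), upright, with a head height of about 0.138 m (home), and the gripper is clear. Handing in.

```bash
python3 -c "
from bench import robot
print(robot.close_job())"
```

```text
the job is handed in; nothing more can be done
None
```

I closed the cover with the blue eye about 1 mm off the brass eye, seated the locking pin through both eyes and let it go, and handed the job in at about 21 s of the 64 s. The arm never went near enough to disturb the tools, bottle or mug. The hand-in call did not report a verdict.

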